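# Refit the knob on the bench grinder's control box and hold it pressed in

## Robot

A 7-joint arm with a two-finger parallel gripper is mounted at the origin on a cart in front of the work surface, level with it; the furniture and walls round the work are solid. World frame = base frame: x ahead of the robot, y to its left, z up, the work surface at z = 0. Lengths are in m, angles in degrees, forces in N, time in s.
With the tool pointing down it reaches from about 0.35 to 0.775 m from the base axis. Payload 3.1 kg.
Tool frame: the origin (TCP) lies on the centre line of the jaws, within the pads' length; the fingertips stand 17 mm ahead of it and the grasp point (between the pads) lies 2 mm behind it (robot.tip_reach is the distance from the TCP to the fingertips, in m); z points along the fingers, y is the line along which they close (so a half turn about z gives the same grasp; the last joint's range is limited). The gripper opens to 85 mm and grips with 20 to 120 N. Pads are 22 mm wide; open, the fingers measure 114 mm over their backs; the gripper's body (76 mm by 85 mm) begins 54 mm behind the grasp point. The pads swing forward as they close: fully open they stand 13 mm farther back than shut.
Start: joints at [-69.712, 17.813, 0.802, 86.603, -0.252, 75.585, -1.558], TCP at [0.212, 0.508, 0.21] pointing down, gripper open.
Joint ranges: [-154.91, 154.91], [-16.99, 109.72], [-72.82, 74.43], [7.12, 147.25], [-82.49, 262.49], [11.32, 116.49], [-174.64, 174.64]. Speed limits (degrees/s): [159.86, 159.86, 180, 180, 180, 180, 180].

## Interface

Orientations are given as [roll, pitch, yaw] about the fixed x, y, z axes, in that order (R = Rz(yaw) Ry(pitch) Rx(roll)).
In Python, from station import robot, fingers, vision, workorder, recognise gives the robot as it stands. Calls block until the motion is done:
- robot.move_to(position, orientation): joint-space move of the TCP to a pose.
- robot.line_to(position, orientation=None, velocity=0.15, f_stop=None): straight line of the TCP; orientation=None keeps the orientation; velocity is the mean speed in m/s. With f_stop (N) it stops when the force on the tool has changed by that much, and returns True; else False.
- robot.move_j(angles): joint-space move.
- fingers.gripper_to(opening, force=None): opening from 0.0 (shut) to 1.0 (fully open); force is the grip in N (None keeps the last); returns when the fingers have stopped.
- robot.pause(seconds).
- robot.inverse_kinematics(position, orientation): joint angles nearest the present ones, or None.
- vision.grab_frame(name): name is "scene" or "side" or "wrist"; returns the picture (420x560x3 uint8, red, green, blue); there is no depth.
- vision.calibration(name): a dict with "mtx" (3x3 intrinsics, pixels), "extrinsics" (4x4, takes a point from world to camera coordinates); the wrist camera has in their place "T_tool_cam" (4x4, takes a point from camera to tool coordinates, whose origin is the TCP and whose axes are the flange's). Camera axes: x right, y up, looking along -z (the intrinsics and any distortion apply to the point x, -y, -z); pixel columns grow to the right and rows downward; lengths in m; the calibration is good to about 2 mm. A picture is of the moment at which its call begins: read the wrist's pose just before it. calibration takes no time and is no camera call.
A pose or a line that the arm cannot do raises robot.PlanningError and nothing moves.
- workorder.close_job(): hands the job in; it is judged then, once.
Trained networks look in the newest picture that a camera, given by its name, has taken for a name from the list of things; names that differ only in an ending like _2 or _b are one class to them, and where a whole thing is asked for, a point or a joint stands for the part that bears it (a point fixed in the world has none). Each returns a list of dicts, best first, with "p" (0 to 1); they miss things now and then, are a little off and sometimes report something else, mostly with a low value. They report only what shows in the picture. A call takes as long as a camera call. They do not tell look-alikes from the thing itself.
- recognise(label, camera): "rect" ([centre column, centre row, width, height] in pixels, round what is visible of it).
Readings, each from a call of its own:
- robot.current_time_s(): time.
- robot.current_joint_positions(): joint angles.
- robot.current_dq(): joint speeds.
- robot.current_joint_torque(): joint torques, N m.
- robot.current_tool_pos(): TCP position.
- robot.current_eef_rot(): TCP orientation.
- robot.current_contact_force(): force on the tool from outside, world axes, zero at the start.
- robot.current_torque(): the same for the moment, N m.
- robot.current_finger_gap(): opening from 0.0 (shut) to 1.0 (fully open).
- robot.current_gripper_force(): force on a finger pad.
Only numpy, scipy, OpenCV 4.12 (cv2) and the standard library are available. Lean on these libraries where they do the work, as an engineer would, in place of code of your own. Each camera call takes 0.05 s, during which the arm holds its last target. There are 200 camera calls.

## Task

The knob has come off the grinder's blue and grey control box. Pick it up, turn it so that its white line points the same way as the red line on the dial (the flat in its bore then matches the flat of the D-shaped shaft), push it fully home onto the shaft, then keep pressing so that the sprung shaft goes in to about the end of its short travel, and keep it pressed in for at least two seconds. Finish while still pressing the knob in: do not let go or ease off; leave the other things on the bench where they are.

Things in the scene. Friction and masses are not known exactly. Their poses are not given: they have to be found in the camera images.
- knob: Loose black knob, 80 g, bore down. Round hub 48 mm across, 22 mm high; on it a grip bar 46 (x) x 16 (y) x 22 mm high: 44 mm in all. Origin: centre of the underside, z up. A white line on top of the bar, from the middle to one end and down it, marks +x. The bore, open below, is a D 16 mm in diameter, flat 5 mm from the axis on the +x side, 18 mm deep, mouth chamfer 1.5 mm.
- bore_end (a point): The closed upper end of the knob's bore, on its axis, 18 mm above the knob's underside; axes as the knob's. The knob goes onto the shaft only with its +x within about 10 degrees of the shaft's +x (not half a turn round); the clearance is 1 mm all round.
- control_box: The control box, fixed, 116 (x) x 96 (y) x 45 mm high, grey with a blue top, cable gland on its +x side, switch and green lamp near the +x edge of the top. Origin: centre of the underside; the shaft rises from the middle of the top. Round it on the top lies a white dial disc, 66 mm across, 1.5 mm thick, with one red line.
- spindle (a joint): Angle (rad) of the shaft and its white dial disc relative to the box, about z, anticlockwise from above, -0.5 to 0.5 at the start; at 0 the red line points along the box's +x. It is very stiff (about 4 N m): treat it as fixed.
- shaft_tip (a point): Centre of the top end of the upright steel shaft, 71 mm above the bench when not pressed; z up, +x towards the flat, as the red line points. A D 14 mm in diameter, flat 4 mm from the axis, tip chamfer 1.5 mm, standing 26 mm out of the box top. Sprung: goes down 5 mm to a hard stop. With the knob fully on, its underside is 8 mm above the box top, 3 mm when pressed right in.
- plunger (a joint): How far the shaft is pressed in (m): 0 at rest, 0.005 at the hard stop. The spring needs about 5 N to start and 11 N at the stop.
- turned_pot: Bystander: small dark brown turned wooden pot, 48 mm across, 49 mm high, loose. Origin at the centre of the underside.
- screwdriver: Bystander: screwdriver with a red handle, 206 mm long, up to 25 mm high, lying loose between the knob and the box. Origin under its middle.
- block_b: Bystander: small pine offcut, 38 x 62 x 30 mm high, loose, near the pot. Origin at the centre of the underside.
Things that resemble listed ones, but are neither listed nor needed, are in the scene too. Leave any orange or purple look-alike of the knob alone.

How it is judged:
By the outcome, as a careful person would: the job done as asked, in the order asked, and still so for the second after the job is handed in, while the arm keeps its last pose, push and grip.
It also fails if it takes over 38 s, if anything falls off the work surface, if the arm or the gripper's body presses on something with over 40 N, if the wrist force passes 120 N, or if a joint passes its speed limit or range.

## Working session

There is one attempt and no reset: what is moved stays moved. The work goes in short steps, each a Python script; the robot and the scene stay as the last script left them, time stands still between calls to the robot, and variables do not carry over. Pictures are saved under pics/ and viewed, at most 10 in all, crops included, and the job is handed in when it is done.

```bash
mkdir -p pics; ls; cat > h.py <<'E'
from station import robot, fingers, vision, workorder, recognise
import numpy as np, cv2
from scipy.spatial.transform import Rotation as R
def save(n,im): cv2.imwrite('pics/'+n+'.png',im[:,:,::-1])
def cam(name):
    c=vision.calibration(name); K=np.array(c['mtx'])
    if 'extrinsics' in c: T=np.linalg.inv(np.array(c['extrinsics']))
    else:
        T=np.eye(4);T[:3,:3]=R.from_euler('xyz',robot.current_eef_rot(),degrees=True).as_matrix();T[:3,3]=robot.current_tool_pos()
        T=T@np.array(c['T_tool_cam'])
    return K,T,c
def ray(name,px,z,ct=None):
    K,T,c=ct or cam(name)
    d=c.get('dist',None)
    p=cv2.undistortPoints(np.array([[px]],float),K,None if d is None else np.array(d))[0,0]
    v=T[:3,:3]@np.array([p[0],-p[1],-1]);o=T[:3,3]
    return o+v*(z-o[2])/v[2]
def proj(P,ct):
    K,T,c=ct; q=np.linalg.inv(T)@np.append(P,1); u=K@np.array([q[0],-q[1],-q[2]]); return u[:2]/u[2]
E
python3 - <<'E'
from h import *
ims=[]
for n in ['scene','side','wrist']:
    im=vision.grab_frame(n); save(n+'0',im)
    print(n,vision.calibration(n).keys(), np.round(cam(n)[1],3).tolist())
    for l in ['knob','control_box','shaft_tip','turned_pot','screwdriver','block_b']:
        for d in recognise(l,n)[:4]:
            r=d['rect']; print(n,l,round(d['p'],2),np.round(r), np.round(ray(n,r[:2],{'knob':.03,'shaft_tip':.06}.get(l,.02)),3))
print(robot.current_time_s())
E
```

```text
pics
scene dict_keys(['mtx', 'extrinsics']) [[0.719, 0.352, -0.599, 0.05], [-0.695, 0.374, -0.614, -0.51], [0.008, 0.858, 0.514, 0.509], [0.0, 0.0, 0.0, 1.0]]
scene knob 0.96 [236. 214.  23.  25.] [0.529 0.12  0.03 ]
scene knob 0.58 [253. 198.  19.  22.] [0.606 0.151 0.03 ]
scene control_box 0.59 [332. 307.  78.  72.] [ 0.467 -0.217  0.02 ]
scene shaft_tip 0.68 [336. 290.   9.  19.] [ 0.466 -0.22   0.06 ]
scene turned_pot 0.84 [306. 195.  20.  27.] [0.725 0.081 0.02 ]
scene turned_pot 0.5 [238. 216.  19.  26.] [0.536 0.124 0.02 ]
scene screwdriver 0.81 [238. 260.  84.  43.] [ 0.431 -0.007  0.02 ]
scene block_b 0.86 [310. 223.  29.  27.] [ 0.635 -0.014  0.02 ]
side dict_keys(['mtx', 'extrinsics']) [[0.999, -0.026, 0.026, 0.611], [0.036, 0.634, -0.772, -0.706], [0.003, 0.773, 0.635, 0.676], [0.0, 0.0, 0.0, 1.0]]
side knob 0.84 [263. 193.  24.  25.] [0.54  0.111 0.03 ]
side knob 0.81 [217. 200.  23.  25.] [0.446 0.084 0.03 ]
side knob 0.67 [301. 183.  22.  28.] [0.62  0.151 0.03 ]
side knob 0.52 [209. 314.  42.  35.] [ 0.474 -0.207  0.03 ]
side control_box 0.9 [213. 324.  84.  76.] [ 0.481 -0.219  0.02 ]
side control_box 0.65 [206. 306.   7.  13.] [ 0.464 -0.185  0.02 ]
side turned_pot 0.62 [343. 208.  30.  27.] [0.708 0.082 0.02 ]
side screwdriver 0.95 [216. 228. 106.  17.] [0.454 0.01  0.02 ]
side screwdriver 0.74 [314. 237.  27.  36.] [ 0.645 -0.009  0.02 ]
side block_b 0.65 [314. 237.  27.  34.] [ 0.646 -0.008  0.02 ]
wrist dict_keys(['mtx', 'T_tool_cam']) [[0.385, -0.881, -0.276, 0.142], [0.923, 0.367, 0.115, 0.537], [0.0, -0.299, 0.954, 0.374], [0.0, 0.0, 0.0, 1.0]]
1.05
```

```bash
python3 - <<'E'
import cv2,numpy as np
a=cv2.imread('pics/side0.png')[160:380,150:380]; b=cv2.imread('pics/scene0.png')[170:370,180:400]
a=cv2.resize(a,(400,383),interpolation=cv2.INTER_CUBIC); b=cv2.resize(b,(400,364),interpolation=cv2.INTER_CUBIC)
o=np.zeros((383,800,3),np.uint8);o[:,:400]=a;o[:364,400:]=b
cv2.imwrite('pics/both.png',o)
E
```

```text
(no output)
```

View pics/both.png

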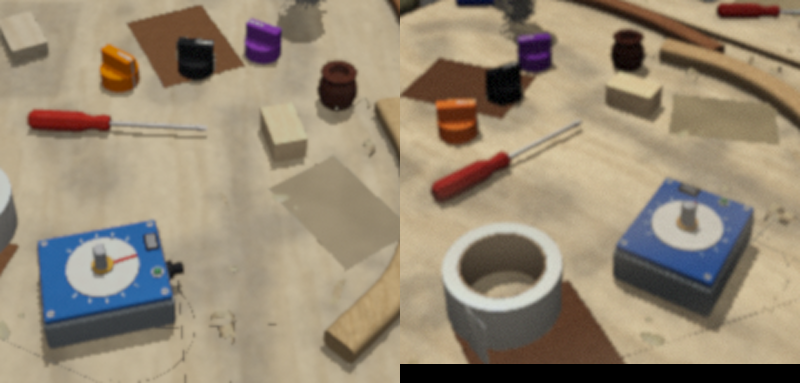

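Side view: three knob look-alikes: orange (217,200), black (263,193) on the brown patch, and purple (301,183). The black one fits the description and is at about (0.535, 0.115). The box is at about (0.475, -0.215), and its red line points roughly along +x. I'll go above the knob and confirm in a wrist crop.

```bash
python3 - <<'E'
from h import *
print(robot.current_eef_rot(), robot.tip_reach, np.round(vision.calibration('wrist')['T_tool_cam'],3).tolist())
robot.move_to([0.535,0.115,0.17],[180,0,0])
im=vision.grab_frame('wrist'); ct=cam('wrist'); save('w1',im)
for d in recognise('knob','wrist'): print(round(d['p'],2),np.round(d['rect']),np.round(ray('wrist',d['rect'][:2],.03,ct),3))
print(robot.current_time_s(),robot.current_joint_positions(), np.round(ct[1],3).tolist())
E
```

```text
[-1.79999406e+02  3.13695635e-03  1.57325766e+02] 0.017 [[0.001, 0.954, 0.299, 0.076], [1.0, -0.001, -0.0, -0.0], [0.0, 0.299, -0.954, -0.164], [0.0, 0.0, 0.0, 1.0]]
0.93 [234. 108.  45.  49.] [0.62  0.163 0.03 ]
0.73 [293. 264.  35.  48.] [0.449 0.102 0.03 ]
0.69 [273. 190.  41.  43.] [0.536 0.125 0.03 ]
3.0 [-42.15824249  21.55054816  37.82521931  91.87780768 -13.79602157
  71.32764963 -91.6613005 ] [[0.004, 0.955, 0.297, 0.61], [-1.0, 0.004, 0.001, 0.117], [-0.0, -0.297, 0.955, 0.334], [0.0, 0.0, 0.0, 1.0]]
```

View pics/w1.png

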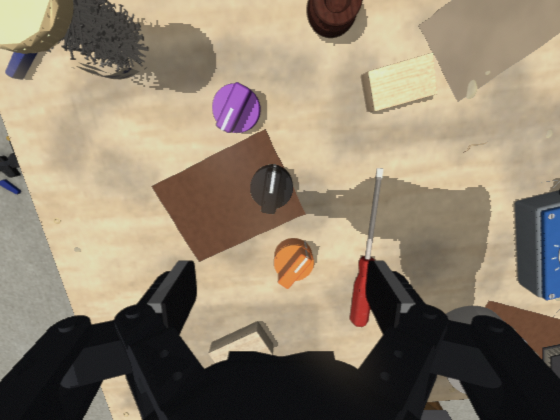

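The wrist view shows the black knob at (271,188) on the brown patch, with its white line pointing up the image to (274,168), roughly world +x. Purple is at (236,108) and orange at (294,262). Next is a closer look and an enlarged crop.

```bash
python3 - <<'E'
from h import *
robot.move_to([0.47,0.12,0.11],[180,0,-8])
im=vision.grab_frame('wrist'); ct=cam('wrist'); save('w2',im)
P=proj([0.536,0.12,0.04],ct); print(P, robot.current_time_s())
np.savez('w2.npz',K=ct[0],T=ct[1])
x,y=np.clip(P.astype(int),[80,80],[480,340])
c=im[y-80:y+80,x-80:x+80]; print('crop origin',x-80,y-80)
save('w2c',cv2.resize(c,None,fx=3.5,fy=3.5,interpolation=cv2.INTER_CUBIC))
E
```

```text
[270.06066398 132.90832179] 3.4917
crop origin 190 52
```

View pics/w2c.png

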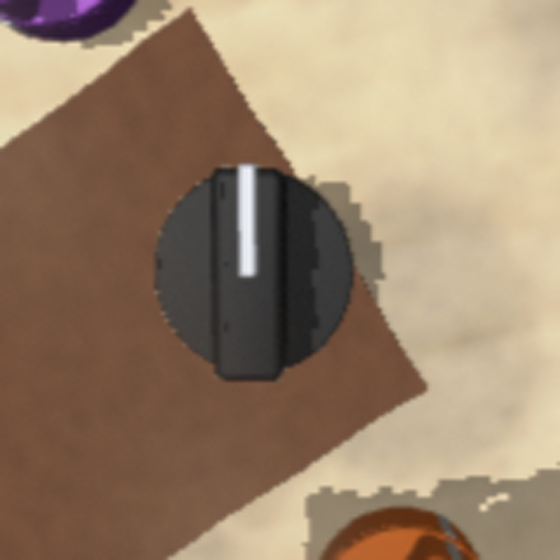

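Confirmed: a black knob with its white line pointing up the image (crop middle (248,275), line end (246,165)). I'll compute its pose and grasp it.

```bash
python3 - <<'E'
from h import *
ct=cam('wrist')
f=lambda u,v: ray('wrist',[190+u/3.5,52+v/3.5],.044,ct)
c=f(248,275);e1=f(247.5,172);e2=f(249.5,374)
yaw=np.degrees(np.arctan2(*(e1-e2)[[1,0]])); c2=(e1+e2)/2
print(c,c2,yaw,np.linalg.norm(e1-e2))
p=(c+c2)/2
assert 0.04<np.linalg.norm(e1-e2)<0.052
fingers.gripper_to(0.65,force=40)
robot.move_to([p[0],p[1],0.10],[180,0,yaw])
robot.line_to([p[0],p[1],0.042],velocity=0.08,f_stop=6) and print('contact')
print(robot.current_tool_pos(),robot.current_contact_force())
fingers.gripper_to(0.0,force=60)
print('gap',robot.current_finger_gap()*85,robot.current_gripper_force(),robot.current_contact_force())
robot.line_to([p[0],p[1],0.14],velocity=0.12)
print('gap',robot.current_finger_gap()*85,robot.current_gripper_force(),robot.current_contact_force(),robot.current_time_s())
np.save('grasp.npy',[p[0],p[1],yaw])
E
```

```text
[0.53884072 0.12656411 0.044     ] [0.53864718 0.1264777  0.044     ] -8.415912397309397 0.04274670193853479
[0.53924762 0.12649276 0.04237074] [ 0.82193618 -0.81082701 -0.84049325]
gap 0.0250983360515634 0.0 [ 0.07469754  0.8512073  -0.81447374]
gap 0.14682327217337313 0.0 [-0.58458881 -0.06987878 -0.05058231] 6.6917
```

The grasp missed: the fingers shut on nothing. I'll look at the scene.

```bash
python3 - <<'E'
from h import *
fingers.gripper_to(0.65,force=60)
im=vision.grab_frame('wrist'); ct=cam('wrist'); a=im
s=vision.grab_frame('side')[150:250,190:330]
o=np.zeros((420,800,3),np.uint8);o[:,:400]=im[:,80:480];o[:286,400:]=cv2.resize(s,(400,286),interpolation=cv2.INTER_CUBIC)
save('look3',o); save('w3',im)
print(proj([0.5387,0.1265,0.044],ct),proj(np.array(robot.current_tool_pos())+[0,0,-.017],ct),robot.current_tool_pos(),robot.current_eef_rot(),robot.current_time_s())
E
```

```text
[280.49080377 203.35483216] [280.40014265 236.16715523] [0.53876924 0.12651351 0.14003803] [-1.79997304e+02 -4.38002700e-03 -8.41554822e+00] 7.3583
```

View pics/look3.png

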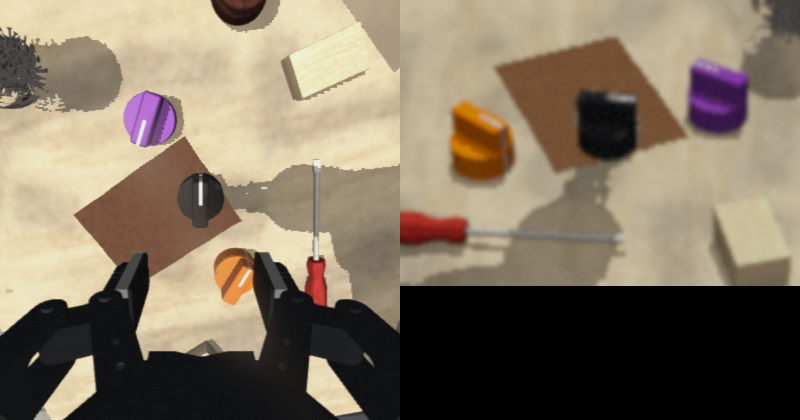

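The knob sits unmoved under the predicted point at wrist (280,203), and I see no gripper in the side crop. I'll check the TCP against the side and scene cameras.

```bash
python3 - <<'E'
from h import *
fingers.gripper_to(0.0,force=60)
t=np.array(robot.current_tool_pos()); ims=[]
for n in ['side','scene']:
    im=vision.grab_frame(n).copy(); ct=cam(n)
    for P,c in [(t+[0,0,-.017],(255,0,255)),([.5387,.1265,.044],(0,255,0))]:
        u=proj(P,ct); print(n,u); cv2.circle(im,tuple(int(round(x)) for x in u),2,c,-1)
    ims.append(im[20:320,160:440])
w=vision.grab_frame('wrist').copy(); u=proj(t+[0,0,-.017],cam('wrist')); cv2.circle(w,tuple(int(x) for x in u),3,(255,0,255),-1)
ims.append(w[120:420,160:400])
save('look4',np.hstack(ims)); print(robot.current_time_s(),robot.current_joint_positions())
E
```

```text
side [262.07507366 152.3121514 ]
side [262.96579684 183.54556751]
scene [235.75129752 174.859459  ]
scene [237.34583344 205.89051197]
8.075 [-43.80021435  24.22228848  39.44570931  93.48001047 -16.3037946
  68.18862583 -99.13050124]
```

View pics/look4.png

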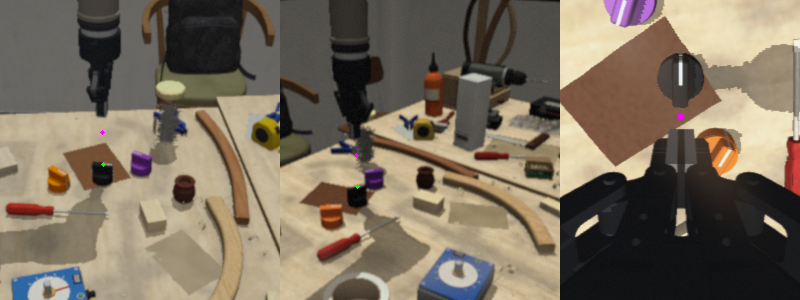

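```bash
python3 - <<'E'
from h import *
t=np.array(robot.current_tool_pos())
cs={n:cam(n) for n in ['side','scene','wrist']}
for dz in [-.017,0,.01,.02,.03,.04]:
    print(dz,[np.round(proj(t+[0,0,dz],cs[n]),1).tolist() for n in cs])
a=vision.grab_frame('side')[60:200,210:310]; b=vision.grab_frame('scene')[80:220,185:285]; w=vision.grab_frame('wrist')[200:340,230:330]
save('look5',cv2.resize(np.hstack([a,b,w]),(800,373),interpolation=cv2.INTER_CUBIC))
E
```

```text
-0.017 [[262.1, 152.3], [235.7, 174.9], [280.4, 236.1]]
0 [[261.9, 145.2], [235.4, 167.8], [280.4, 246.8]]
0.01 [[261.7, 140.9], [235.2, 163.6], [280.4, 254.1]]
0.02 [[261.6, 136.6], [234.9, 159.3], [280.4, 262.2]]
0.03 [[261.5, 132.2], [234.7, 155.0], [280.3, 271.3]]
0.04 [[261.4, 127.8], [234.5, 150.7], [280.3, 281.7]]
```

View pics/look5.png

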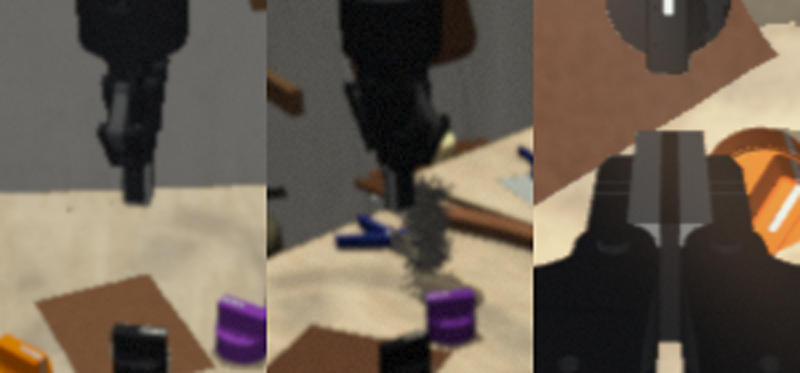

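Fingertips appear at side row 137 and scene row 158. That puts them about 20 mm *behind* the TCP, not 17 mm ahead, so the fingers closed above the knob. I'll find the real height by touch: gap 30 mm, descend onto the hub top (z = 22 mm), raise slightly, grip.

```bash
python3 - <<'E'
from h import *
x,y,yaw=np.load('grasp.npy')
fingers.gripper_to(0.36,force=60)
robot.line_to([x,y,0.045],velocity=0.2)
hit=robot.line_to([x,y,-0.012],velocity=0.04,f_stop=5)
t=robot.current_tool_pos(); print(hit,t,robot.current_contact_force())
if hit:
    robot.line_to([x,y,t[2]+0.005],velocity=0.1)
    fingers.gripper_to(0.0,force=80)
    g=robot.current_finger_gap()*85; t2=robot.current_tool_pos()
    print('gap',g,robot.current_gripper_force(),t2,robot.current_contact_force())
    np.save('touch.npy',[t[2],t2[2]])
    if g>8:
        robot.line_to([x,y,t2[2]+0.10],velocity=0.15)
        print('gap',robot.current_finger_gap()*85,robot.current_gripper_force(),robot.current_contact_force())
print(robot.current_time_s())
E
```

```text
True [5.38394019e-01 1.26409753e-01 1.56879342e-04] [-0.45895559 -0.18376784  4.76730421]
gap 13.759450543185213 80.8161199092865 [0.53877092 0.12663349 0.00516063] [0.32075682 0.02017193 1.45169457]
gap 13.697399441776584 80.52951693534851 [-0.42554692  0.44635876 -1.20034149]
11.6333
```

Knob held (its underside is about 5 mm below the TCP). Now over to the box for one close look.

```bash
python3 - <<'E'
from h import *
robot.move_to([0.40,-0.22,0.15],[180,0,8])
robot.pause(0.1)
im=vision.grab_frame('wrist'); ct=cam('wrist'); save('w6',im)
np.savez('w6.npz',K=ct[0],T=ct[1])
for l in ['shaft_tip','control_box','knob']:
    for d in recognise(l,'wrist')[:2]: print(l,round(d['p'],2),np.round(d['rect'],1),ray('wrist',d['rect'][:2],.071,ct))
P=proj([.475,-.215,.06],ct); x,y=np.clip(P.astype(int),[130,100],[430,320]); print(x-130,y-100,robot.current_time_s())
save('w6c',cv2.resize(im[y-100:y+100,x-130:x+130],None,fx=3,fy=3,interpolation=cv2.INTER_CUBIC))
E
```

```text
shaft_tip 0.56 [292.2 122.6  17.4  17.4] [ 0.47357211 -0.21783383  0.071     ]
control_box 0.86 [290.2 108.3 119.5 160.2] [ 0.48404453 -0.21460109  0.071     ]
knob 0.81 [283.1 267.2  86.3 107.1] [ 0.34461175 -0.22938576  0.071     ]
158 20 13.3333
```

View pics/w6c.png

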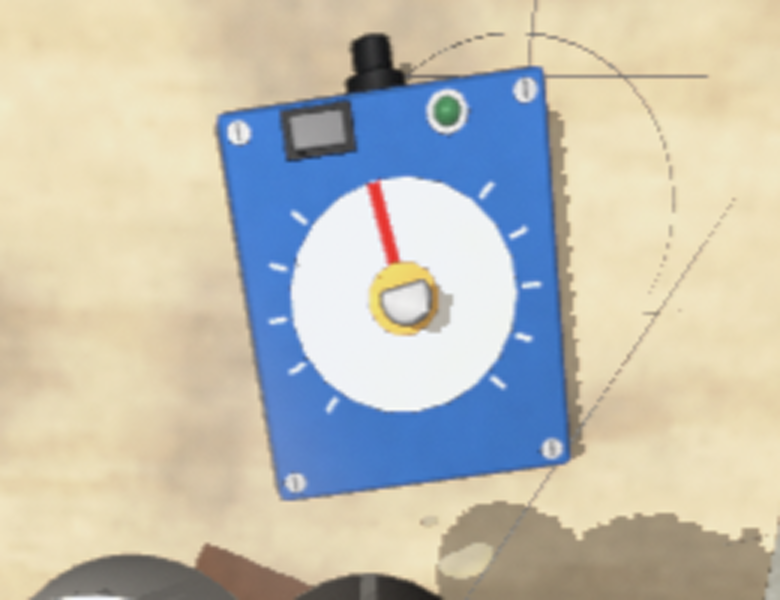

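The crop shows the blue box, the white disc centred at (404,295), the shaft tip with its flat towards the red line (axis about (407,299)), and the red line from (396,262) to (375,183). I'll compute the pose and approach with force-limited insertion.

```bash
python3 - <<'E'
from h import *
z=np.load('w6.npz'); ct=(z['K'],z['T'],{})
im=cv2.imread('pics/w6.png')
f=lambda u,v,h: ray('wrist',[158+u/3,20+v/3],h,ct)
tip=f(407,299,.071); 
# red line fit & disc fit by colour
hsv=cv2.cvtColor(im,cv2.COLOR_BGR2HSV).astype(int); H,S,V=hsv[...,0],hsv[...,1],hsv[...,2]
roi=np.zeros(H.shape,bool); roi[75:165,250:335]=1
red=roi&((H<8)|(H>172))&(S>120)&(V>100)
q=np.argwhere(red)[:,::-1]
W=np.array([ray('wrist',p,.0465,ct)[:2] for p in q])
d=cv2.fitLine(W.astype(np.float32),cv2.DIST_HUBER,0,.01,.01).ravel()
wh=(roi&(S<45)&(V>190)).astype(np.uint8)
cnt=max(cv2.findContours(wh,cv2.RETR_EXTERNAL,cv2.CHAIN_APPROX_NONE)[0],key=cv2.contourArea)
D=np.array([ray('wrist',p,.0465,ct)[:2] for p in cv2.convexHull(cnt)[:,0]]).astype(np.float32)
(cx,cy),(a,b),_=cv2.fitEllipse(D)
s=np.sign((W.mean(0)-[cx,cy])@d[:2]); v=d[:2]*s; yaw=np.degrees(np.arctan2(v[1],v[0]))
t=W.mean(0)-[cx,cy]
print('tip',tip,'disc',cx,cy,'diam',a,b,'yaw line',yaw,'yaw from centre',np.degrees(np.arctan2(t[1],t[0])),len(q))
np.save('goal.npy',[(cx+tip[0])/2,(cy+tip[1])/2,yaw])
u=proj(np.array([.40,-.22,.15-.005]),ct); print('knob underside centre px',u)
E
python3 - <<'E'
import cv2
im=cv2.imread('pics/w6.png')[170:370,150:420]
cv2.imwrite('pics/w6k.png',cv2.resize(im,None,fx=2.5,fy=2.5,interpolation=cv2.INTER_CUBIC))
E
```

```text
tip [ 0.47595789 -0.21864584  0.071     ] disc 0.4761110842227936 -0.2182541787624359 diam 0.06508813798427582 0.0653669685125351 yaw line 24.224049891693642 yaw from centre 24.156225665779612 103
knob underside centre px [282.09142079 244.97582487]
```

View pics/w6k.png

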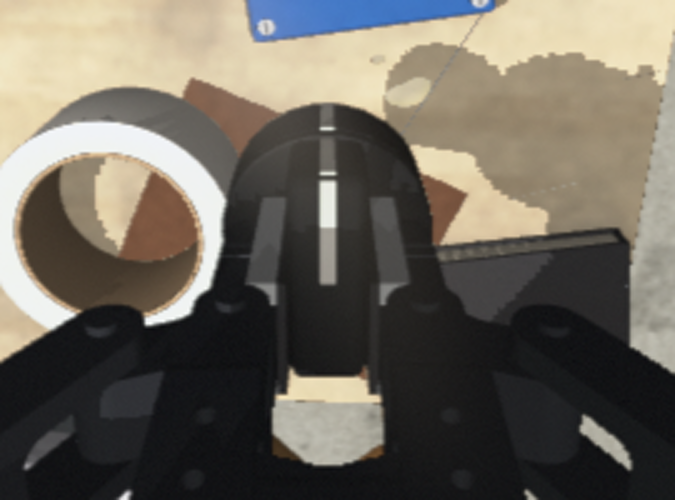

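The tip and disc agree to 0.4 mm, the disc diameter comes out right (65 mm against 66), and the red line is at 24.2°. I'll check the knob's seat in the jaws through its line middle at crop (327,285), then descend.

```bash
python3 - <<'E'
from h import *
z=np.load('w6.npz'); ct=(z['K'],z['T'],{})
m=ray('wrist',[150+327/2.5,170+285/2.5],.189,ct); off=R.from_euler('z',-8,degrees=True).apply(m-[.40,-.22,.189]); print('knob mid in tool',off)
x,y,yaw=np.load('goal.npy'); o=[180,0,yaw]
robot.move_to([x,y,.10],o)
robot.line_to([x,y,.084],velocity=.1); robot.pause(.1)
f0=np.array(robot.current_contact_force()); print(f0,robot.current_tool_pos())
hit=robot.line_to([x,y,.0595],velocity=.03,f_stop=8)
print(hit,robot.current_tool_pos(),np.array(robot.current_contact_force())-f0,robot.current_torque(),robot.current_finger_gap()*85,robot.current_time_s())
E
```

```text
knob mid in tool [-0.00081781  0.00084556  0.        ]
[-0.17580885 -0.19222062 -0.81911249] [ 0.47604177 -0.21884097  0.08491885]
False [ 0.47721992 -0.21796336  0.05971453] [4.69740034 2.10794204 0.04682375] [ 0.39263049 -1.15039008 -0.0417179 ] 14.280313080224731 15.1583
```

The knob is on the shaft with a small side load. I'll shift about 1.5 mm to relieve it, then press.

```bash
python3 - <<'E'
from h import *
x,y,yaw=np.load('goal.npy'); x+=.0015;y+=.0007
pr=lambda k: print(k,np.round(robot.current_tool_pos(),4),np.round(robot.current_contact_force(),2),round(robot.current_finger_gap()*85,2),robot.current_time_s())
robot.line_to([x,y,.0590],velocity=.02); pr('relieved')
for zt in [.0575,.0565,.0555,.0545,.0535,.0525]:
    h=robot.line_to([x,y,zt],velocity=.02); pr(zt)
    if robot.current_contact_force()[2]>16: break
E
```

```text
relieved [ 0.4773 -0.2179  0.0589] [ 2.78  0.88 -1.63] 13.85 15.4083
0.0575 [ 0.4775 -0.2182  0.058 ] [2.09 1.43 3.26] 13.65 15.6583
0.0565 [ 0.4775 -0.2181  0.0569] [0.48 0.14 4.93] 13.79 15.9083
0.0555 [ 0.4776 -0.2182  0.0559] [2.4  1.97 4.85] 13.72 16.1583
0.0545 [ 0.4776 -0.2182  0.055 ] [-0.09  0.17  6.48] 13.72 16.4083
0.0535 [ 0.4776 -0.2182  0.0542] [0.3  2.19 7.53] 14.23 16.6583
0.0525 [ 0.4776 -0.2182  0.0533] [-0.08  0.91  8.4 ] 13.97 16.9083
```

```bash
python3 - <<'E'
from h import *
x,y,yaw=np.load('goal.npy'); x+=.0015;y+=.0007
pr=lambda k: print(k,np.round(robot.current_tool_pos(),4),np.round(robot.current_contact_force(),2),round(robot.current_finger_gap()*85,2),robot.current_time_s())
for zt in [.0518,.0512,.0506,.0500,.0494,.0488,.048,.0472]:
    robot.line_to([x,y,zt],velocity=.02); robot.pause(.1); pr(zt)
    if robot.current_contact_force()[2]>17: break
robot.pause(.3); pr('held')
E
```

```text
0.0518 [ 0.4777 -0.2182  0.0529] [-0.56  0.84 10.5 ] 13.87 17.2583
0.0512 [ 0.4782 -0.2183  0.0528] [ 0.32  2.85 12.67] 13.86 17.6083
0.0506 [ 0.4784 -0.2183  0.0528] [-0.32  2.28 14.55] 14.39 17.9583
0.05 [ 0.4786 -0.2183  0.0527] [-0.81  3.8  18.67] 13.79 18.3083
held [ 0.4787 -0.2183  0.0527] [-2.05  3.44 19.31] 13.75 18.6083
```

Hard stop reached: z has plateaued at 0.0528, 5.2 mm below first contact, at about 19 N. I'll hold, then verify from the wrist and side cameras.

```bash
python3 - <<'E'
from h import *
robot.pause(3.0)
print(np.round(robot.current_tool_pos(),4),np.round(robot.current_contact_force(),2),robot.current_finger_gap()*85,robot.current_time_s())
w=vision.grab_frame('wrist')[150:400,150:420]; s=vision.grab_frame('side')[240:370,150:290]
save('end',np.hstack([cv2.resize(w,(400,370)),cv2.resize(s,(398,370),interpolation=cv2.INTER_CUBIC)]))
E
```

```text
[ 0.4786 -0.2183  0.0527] [-1.62  3.   19.3 ] 13.872867909304675 21.6083
```

View pics/end.png

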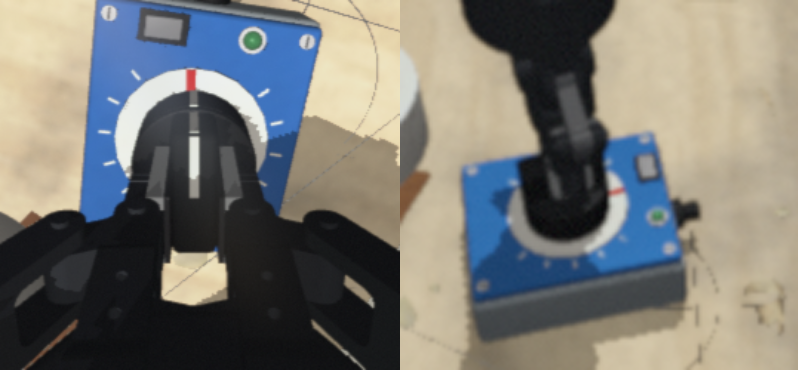

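The white line (194,165) is in line with the red line (190,80), and the hub sits close on the dial. The push has held steady at about 19 N for over 3 s, so I'm handing in.

```bash
python3 -c "
from station import workorder
print(workorder.close_job())"
```

```text
the job is handed in; nothing more can be done
None
```

The knob is fully on the shaft with its white line matching the red line, and it was held at the hard stop with about 19 N for over 3 s; I handed the job in at about 22 s, still pressing.

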